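# Zero the contour gauge

### The job

The contour gauge lying against the three pegs on the plywood board still holds the profile of the last pot. Run the fingertips along its row of steel leaves and push every one of them back until its tip is flush with the front of the blue bar, ready for the next pot. Do not pick the gauge up: use only light pressure, leave it lying in its place against the pegs, and do not disturb the pencil, the saucer or the wooden stamp.

Things in the scene. Friction and masses are not known exactly. Their poses are not given: they have to be found in the camera images.
- board: plywood board 200 x 270 x 10 mm, fixed; origin at the centre of its underside (bench height), x to its rear, y left, z up. Three beech pegs (15 mm diameter, 26 mm above the board): two behind the gauge's ends, at (18.5, -69) and (18.5, +69) mm, one at the gauge's left end, at (-12, +84.5) mm. A card is taped to its rear half.
- gauge: loose contour gauge, 0.6 kg: blue bar 46 mm (x) x 152 mm (y) x 22 mm high, 16 steel leaves through it; lies flat on the board within 4 mm of the two pegs behind it and the one at its left end, which take pushes along +x and +y. Origin: centre of its underside; x to the rear, y left, z up. Front face: x = -23 mm. Two clamp screws stand 6 mm above its top, at y = +-67.5 mm.
- row_right (a point): right-hand (-y) end of the row of leaves, on the gauge's front face, 11 mm above the board; axes as the gauge's. The leaves lie 7.5 to 14.5 mm above the board; above them, below them and for 16 mm beyond either end of the row the face is solid bar, which stops a finger
- row_left (a point): left-hand (+y) end of the row of leaves, on the gauge's front face, 11 mm above the board, 120 mm from row_right; axes as the gauge's
- saucer: biscuit-fired saucer, 92 mm across, 33 mm high, on the bench to the right of the board; bystander; origin at the centre of its underside
- stamp: turned wooden stamp, 29 mm across, 58 mm high, standing on the bench to the right of the board; bystander; origin at the centre of its underside
- pencil: red pencil, 181 mm long, 7 mm thick, lying along y on the rear of the board; bystander; origin at its middle, on the underside
- leaf01 (a joint): steel leaf 1 of 16, counted from the right-hand (-y) end, 7 mm wide, centred at y = -56.25 mm of the gauge: how far its tip (rounded in plan, 3.5 mm radius) stands out of the gauge's front face, in m; 0 is flush (its stop), 0.032 the most. It slides through to the rear when pushed along +x with about 0.5 N and stays where it is left; a sideways push does not move it.
- leaf02 (a joint): steel leaf 2 of 16, counted from the right-hand (-y) end, 7 mm wide, centred at y = -48.75 mm of the gauge: how far its tip (rounded in plan, 3.5 mm radius) stands out of the gauge's front face, in m; 0 is flush (its stop), 0.032 the most. As leaf01.
- leaf03 (a joint): steel leaf 3 of 16, counted from the right-hand (-y) end, 7 mm wide, centred at y = -41.25 mm of the gauge: how far its tip (rounded in plan, 3.5 mm radius) stands out of the gauge's front face, in m; 0 is flush (its stop), 0.032 the most. As leaf01.
- leaf04 (a joint): steel leaf 4 of 16, counted from the right-hand (-y) end, 7 mm wide, centred at y = -33.75 mm of the gauge: how far its tip (rounded in plan, 3.5 mm radius) stands out of the gauge's front face, in m; 0 is flush (its stop), 0.032 the most. As leaf01.
- leaf05 (a joint): steel leaf 5 of 16, counted from the right-hand (-y) end, 7 mm wide, centred at y = -26.25 mm of the gauge: how far its tip (rounded in plan, 3.5 mm radius) stands out of the gauge's front face, in m; 0 is flush (its stop), 0.032 the most. As leaf01.
- leaf06 (a joint): steel leaf 6 of 16, counted from the right-hand (-y) end, 7 mm wide, centred at y = -18.75 mm of the gauge: how far its tip (rounded in plan, 3.5 mm radius) stands out of the gauge's front face, in m; 0 is flush (its stop), 0.032 the most. As leaf01.
- leaf07 (a joint): steel leaf 7 of 16, counted from the right-hand (-y) end, 7 mm wide, centred at y = -11.25 mm of the gauge: how far its tip (rounded in plan, 3.5 mm radius) stands out of the gauge's front face, in m; 0 is flush (its stop), 0.032 the most. As leaf01.
- leaf08 (a joint): steel leaf 8 of 16, counted from the right-hand (-y) end, 7 mm wide, centred at y = -3.75 mm of the gauge: how far its tip (rounded in plan, 3.5 mm radius) stands out of the gauge's front face, in m; 0 is flush (its stop), 0.032 the most. As leaf01.
- leaf09 (a joint): steel leaf 9 of 16, counted from the right-hand (-y) end, 7 mm wide, centred at y = +3.75 mm of the gauge: how far its tip (rounded in plan, 3.5 mm radius) stands out of the gauge's front face, in m; 0 is flush (its stop), 0.032 the most. As leaf01.
- leaf10 (a joint): steel leaf 10 of 16, counted from the right-hand (-y) end, 7 mm wide, centred at y = +11.25 mm of the gauge: how far its tip (rounded in plan, 3.5 mm radius) stands out of the gauge's front face, in m; 0 is flush (its stop), 0.032 the most. As leaf01.
- leaf11 (a joint): steel leaf 11 of 16, counted from the right-hand (-y) end, 7 mm wide, centred at y = +18.75 mm of the gauge: how far its tip (rounded in plan, 3.5 mm radius) stands out of the gauge's front face, in m; 0 is flush (its stop), 0.032 the most. As leaf01.
- leaf12 (a joint): steel leaf 12 of 16, counted from the right-hand (-y) end, 7 mm wide, centred at y = +26.25 mm of the gauge: how far its tip (rounded in plan, 3.5 mm radius) stands out of the gauge's front face, in m; 0 is flush (its stop), 0.032 the most. As leaf01.
- leaf13 (a joint): steel leaf 13 of 16, counted from the right-hand (-y) end, 7 mm wide, centred at y = +33.75 mm of the gauge: how far its tip (rounded in plan, 3.5 mm radius) stands out of the gauge's front face, in m; 0 is flush (its stop), 0.032 the most. As leaf01.
- leaf14 (a joint): steel leaf 14 of 16, counted from the right-hand (-y) end, 7 mm wide, centred at y = +41.25 mm of the gauge: how far its tip (rounded in plan, 3.5 mm radius) stands out of the gauge's front face, in m; 0 is flush (its stop), 0.032 the most. As leaf01.
- leaf15 (a joint): steel leaf 15 of 16, counted from the right-hand (-y) end, 7 mm wide, centred at y = +48.75 mm of the gauge: how far its tip (rounded in plan, 3.5 mm radius) stands out of the gauge's front face, in m; 0 is flush (its stop), 0.032 the most. As leaf01.
- leaf16 (a joint): steel leaf 16 of 16, counted from the right-hand (-y) end, 7 mm wide, centred at y = +56.25 mm of the gauge: how far its tip (rounded in plan, 3.5 mm radius) stands out of the gauge's front face, in m; 0 is flush (its stop), 0.032 the most. As leaf01.

How it is judged:
At the end, for the whole second after the job is handed in: every one of the 16 leaf tips stands out of the gauge's front face by less than 3 mm, and the gauge lies flat and at rest on the board within 15 mm of where it lay (value of joint each of leaf01, leaf02, leaf03, leaf04, leaf05, leaf06, leaf07, leaf08, leaf09, leaf10, leaf11, leaf12, leaf13, leaf14, leaf15, leaf16 below 0.003 m and distance of gauge from where it was at the start of the episode below 0.015 m and angle between gauge's own z axis and vertical below 0.05 rad and linear speed of gauge below 0.01 m/s); the robot touches nothing.
It fails at once if the gauge is lifted more than 8 mm off the board or tilted more than 0.15 rad (z of gauge in the frame of board above 0.018 m or angle between gauge's own z axis and vertical above 0.15 rad).
It fails at once if the gauge is shoved more than 15 mm out of its place (distance of gauge from where it was at the start of the episode above 0.015 m).
It fails at once if the gauge is pressed with more than 40 N (contact force between the fingers and gauge above 40 N).
It fails at once if the pencil, the saucer or the stamp is moved more than 20 mm or the stamp knocked over (distance of any of pencil, saucer, stamp from where it was at the start of the episode above 0.02 m or angle between stamp's own z axis and vertical above 0.5 rad).
It also fails if it takes over 54 s, if anything falls off the work surface, if the arm or the gripper's body presses on something with over 40 N, if the wrist force passes 120 N, or if a joint passes its speed limit or range.

### The arm

A 7-joint arm with a two-finger parallel gripper is mounted at the origin on a cart in front of the work surface, level with it; the furniture and walls round the work are solid. World frame = base frame: x ahead of the robot, y to its left, z up, the work surface at z = 0. Lengths are in m, angles in rad, forces in N, time in s.
With the tool pointing down it reaches from about 0.4 to 0.85 m from the base axis. Payload 10.4 kg.
Tool frame: the origin (TCP) lies on the front face of the gripper's body, between the roots of the fingers; the fingertips stand 73 mm ahead of it and the grasp point (between the pads) lies 54 mm ahead of it; z points along the fingers, y is the line along which they close (so a half turn about z gives the same grasp; the last joint's range is limited). The gripper opens to 85 mm and grips with 20 to 120 N. Pads are 22 mm wide; open, the fingers measure 114 mm over their backs; the gripper's body (76 mm by 85 mm) begins 54 mm behind the grasp point. The pads swing forward as they close: fully open they stand 13 mm farther back than shut.
Start: joints at [1.262, 0.332, -0.065, 1.46, 0.022, 1.35, -0.088], TCP at [0.176, -0.6, 0.304] pointing down, gripper open.
Joint ranges: [-2.6, 2.6], [-0.5, 2.12], [-1.47, 1.34], [0.16, 2.42], [-1.27, 4.41], [0.06, 2.06], [-2.6, 2.6]. Speed limits (rad/s): [2.22, 2.22, 2.79, 2.79, 3.14, 3.14, 3.14].

### API

Orientations are given as a unit quaternion [x, y, z, w].
In Python, from workcell import manip gives the robot as it stands.
- The arm moves only by the shell command python3 -m jog 'ROWS' [FORCE]. ROWS is JSON, a list of rows, each an object with "grip": the gripper command: -1 is fully open, 1 is shut, values between are in proportion; "slide": the shift along the tool's x, y, z in cm, a list of three; "yaw": the turn about the tool's z in rad. A call has 1 to 8 rows; each row shifts and turns the commanded pose from where the row before left it, along the tool's axes as they then stand; what a row does not reach is not made up. A row lasts 1/10 s, in which the tool goes at most 50 mm and 8.59 degrees, less where a joint would pass 70% of its speed; a pose out of reach is approached as far as the arm can. A call with a gripper value outside its range is refused whole. The fingers move at their own pace and stop on an object; FORCE is the grip in N (left out, the last holds). Time passes only in rows, so rows that do not move let the fingers close. It gives the time, the measured TCP pose, the force, the opening and the grip force at its end, in the units of the state.
- manip.get_obs(): the state, without advancing time (a new reading comes with each control period).
- manip.camera(name): name is "scene" or "top" or "wrist"; returns the picture (384x512x3 uint8, blue, green, red); there is no depth.
- manip.calibration(name): a dict with "vfov" (degrees; the focal length in pixels is half the picture's height over the tangent of half this angle, whatever the lens; pixels are square), "cx", "cy" (the principal point, pixels), "k1" (the pictures are not rectified: a ray, as slopes to the right and down, at radius r is drawn at 1 + k1 r^2 times it, then the intrinsics apply), "camera_from_world" (4x4, takes a point from world to camera coordinates). Camera axes: x right, y down, z forward; pixel columns grow to the right and rows downward; lengths in m; the calibration is good to about 2 mm. A picture is of the moment at which its call begins: read the wrist's pose just before it. calibration takes no time and is no camera call; for the wrist camera it gives the pose at the moment of the call.
- manip.hand_in(): hands the job in; it is judged then, once.
Trained networks look in the newest picture that a camera, given by its name, has taken for a name from the list of things; names that differ only in an ending like _2 or _b are one class to them, and where a whole thing is asked for, a point or a joint stands for the part that bears it (a point fixed in the world has none). Each returns a list of dicts, best first, with "conf" (0 to 1); they miss things now and then, are a little off and sometimes report something else, mostly with a low value. They report only what shows in the picture. A call takes as long as a camera call.
- manip.masks_of(thing, camera): "region" (384x512 bool, what is visible of it) and "centre" ([column, row] in pixels, amid what is visible of it).
The state is a dict: "clock": time; "joint_pos": joint angles; "joint_velocities": joint speeds; "tau": joint torques, N m; "position": TCP position; "ee_rot": TCP orientation; "ft_force": force on the tool from outside, world axes, zero at the start; "torque": the same for the moment, N m; "grip_width": opening from 0.0 (shut) to 1.0 (fully open); "grasp_force": force on a finger pad.
Only numpy, scipy, OpenCV 4.12 (cv2) and the standard library are available. Lean on these libraries where they do the work, as an engineer would, in place of code of your own. Each camera call takes 0.05 s, during which the arm holds its last target. There are 200 camera calls.

## Working session

There is one attempt and no reset: what is moved stays moved. The work goes in short steps, Python scripts to look and compute and a shell command to move; the robot and the scene stay as the last step left them, time stands still between calls to the robot, and variables do not carry over. Pictures are saved under pics/ and viewed, at most 10 in all, crops included, and the job is handed in when it is done.

```bash
mkdir -p pics
cat > h.py <<'E'
import numpy as np, cv2
from workcell import manip
from scipy.spatial.transform import Rotation as R
def cal(n):
    c=manip.calibration(n); f=192/np.tan(np.radians(c["vfov"])/2)
    return c,f,np.array(c["camera_from_world"])
def ray(n,px,z):
    c,f,T=cal(n); d=np.array([(px[0]-c["cx"])/f,(px[1]-c["cy"])/f]); u=d.copy()
    for _ in range(30): u=d/(1+c["k1"]*(u@u))
    Ri=T[:3,:3].T; o=-Ri@T[:3,3]; v=Ri@np.array([u[0],u[1],1]); return o+v*(z-o[2])/v[2]
def proj(n,p):
    c,f,T=cal(n); q=T[:3,:3]@np.array(p)+T[:3,3]; u=q[:2]/q[2]; u=u*(1+c["k1"]*(u@u)); return u*f+[c["cx"],c["cy"]]
E
python3 - <<'E'
from h import *
o=manip.get_obs(); print(o["position"],o["ee_rot"],o["clock"])
t=manip.camera("top"); s=manip.camera("scene")
cv2.imwrite("pics/top.png",t); cv2.imwrite("pics/scene.png",s)
for th in ["board","gauge","row_right","row_left","saucer","stamp","pencil"]:
    for r in manip.masks_of(th,"top")[:2]:
        print(th,r["conf"],r["centre"],r["region"].sum(),ray("top",r["centre"],0.03).round(4))
E
```

```text
[ 0.17614554 -0.5993756   0.30311952] [ 9.89806623e-01  1.42416125e-01 -1.18613479e-04 -6.94188313e-04] 0.0
board 0.77 [226.2, 165.3] 6693 [ 0.5656 -0.049   0.03  ]
board 0.34 [212.5, 173.6] 43 [ 0.5464 -0.0157  0.03  ]
gauge 0.84 [223.2, 182.4] 1939 [ 0.5245 -0.0409  0.03  ]
gauge 0.68 [302.6, 206.0] 128 [ 0.4626 -0.2303  0.03  ]
row_right 0.62 [231.5, 165.9] 25 [ 0.5639 -0.0618  0.03  ]
row_right 0.6 [222.8, 183.4] 1936 [ 0.5221 -0.0399  0.03  ]
row_left 0.92 [222.2, 181.6] 1947 [ 0.5265 -0.0386  0.03  ]
row_left 0.7 [222.4, 143.5] 222 [ 0.6191 -0.0409  0.03  ]
stamp 0.48 [304.5, 205.9] 112 [ 0.4627 -0.2349  0.03  ]
pencil 0.8 [216.4, 148.2] 189 [ 0.6079 -0.0262  0.03  ]
pencil 0.36 [197.7, 173.3] 35 [0.548  0.0199 0.03  ]
```

View pics/top.png

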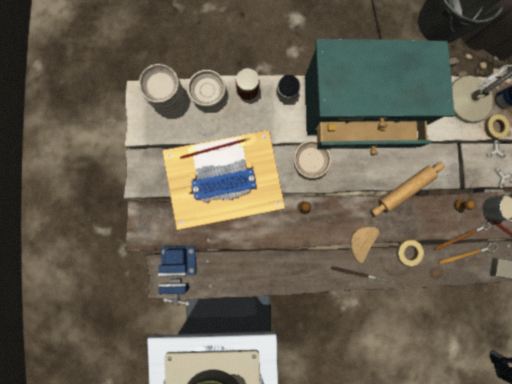

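View pics/scene.png

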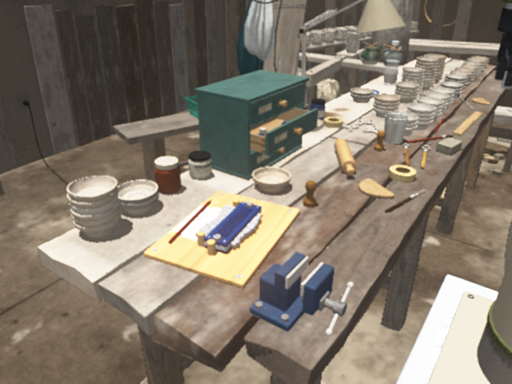

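The top view shows the board at about (223,180), turned roughly 10°. The gauge is at (224,183) with its leaves toward the robot, the saucer is at (312,160), the stamp at (305,207) and a vise at (177,270). Next I'll fit the board pose.

Run:
```python
from h import *
t=cv2.imread("pics/top.png"); hsv=cv2.cvtColor(t,cv2.COLOR_BGR2HSV)
m=cv2.inRange(hsv,(12,80,120),(30,255,255)); m[:120]=0;m[240:]=0;m[:,:150]=0;m[:,290:]=0
m=cv2.morphologyEx(m,cv2.MORPH_OPEN,np.ones((3,3)))
n,l,s,_=cv2.connectedComponentsWithStats(m); m=(l==1+s[1:,4].argmax())
P=np.array([ray("top",(x,y),0.01)[:2] for y,x in zip(*np.nonzero(m))]).astype(np.float32)
r=cv2.minAreaRect(P); print("board",r)
b=cv2.inRange(hsv,(105,110,60),(125,255,255)); b[:150]=0;b[220:]=0;b[:,:180]=0;b[:,265:]=0
P=np.array([ray("top",(x,y),0.032)[:2] for y,x in zip(*np.nonzero(b))]).astype(np.float32)
r=cv2.minAreaRect(P); print("bar",r,len(P)); 
o=manip.get_obs();print(R.from_quat(o["ee_rot"]).as_matrix().round(3))
```

```text
Traceback (most recent call last):
  File "h.py", line 8, in ray
    c,f,T=cal(n); d=np.array([(px[0]-c["cx"])/f,(px[1]-c["cy"])/f]); u=d.copy()
          ~~~^^^
  File "h.py", line 5, in cal
    c=manip.calibration(n); f=192/np.tan(np.radians(c["vfov"])/2)
ValueError: time passes only in moves, steps and waits
```

```bash
sed -i 's/^def cal/import functools\n@functools.lru_cache\ndef cal/' h.py
python3 - <<'E'
from h import *
t=cv2.imread("pics/top.png"); hsv=cv2.cvtColor(t,cv2.COLOR_BGR2HSV)
m=cv2.inRange(hsv,(12,80,120),(30,255,255)); m[:120]=0;m[240:]=0;m[:,:150]=0;m[:,290:]=0
m=cv2.morphologyEx(m,cv2.MORPH_OPEN,np.ones((3,3)))
n,l,s,_=cv2.connectedComponentsWithStats(m); m=(l==1+s[1:,4].argmax())
P=np.array([ray("top",(x,y),0.01)[:2] for y,x in zip(*np.nonzero(m))]).astype(np.float32)
r=cv2.minAreaRect(P); print("board",r)
b=cv2.inRange(hsv,(105,110,60),(125,255,255)); b[:150]=0;b[220:]=0;b[:,:180]=0;b[:,265:]=0
P=np.array([ray("top",(x,y),0.032)[:2] for y,x in zip(*np.nonzero(b))]).astype(np.float32)
r=cv2.minAreaRect(P); print("bar",r,len(P)); 
o=manip.get_obs();print(o["clock"],R.from_quat(o["ee_rot"]).as_matrix().round(3))
E
```

```text
board ((0.5336858034133911, -0.03935284912586212), (0.2040197253227234, 0.2742186188697815), 9.312034606933594)
bar ((0.5212593674659729, -0.04170776903629303), (0.04472121596336365, 0.146803081035614), 9.706849098205566) 1027
0.45 [[ 0.959  0.282  0.   ]
 [ 0.282 -0.959  0.   ]
 [ 0.    -0.    -1.   ]]
```

```bash
python3 -m jog '[{"grip":1,"slide":[2.7,-3.0,0],"yaw":0},{"grip":1,"slide":[2.7,-3.0,0],"yaw":0},{"grip":1,"slide":[2.7,-3.0,0],"yaw":0},{"grip":1,"slide":[2.7,-3.0,0],"yaw":0},{"grip":1,"slide":[2.7,-3.0,0],"yaw":0},{"grip":1,"slide":[2.7,-3.0,0],"yaw":0},{"grip":1,"slide":[2.7,-3.0,0],"yaw":0},{"grip":1,"slide":[2.7,-3.0,0],"yaw":0}]' 20
python3 -m jog '[{"grip":1,"slide":[2.7,-3.0,0],"yaw":0},{"grip":1,"slide":[2.7,-3.0,0],"yaw":0},{"grip":1,"slide":[2.7,-3.0,0],"yaw":0},{"grip":1,"slide":[2.7,-3.0,0],"yaw":0},{"grip":1,"slide":[2.7,-3.0,0],"yaw":0},{"grip":1,"slide":[2.7,-3.0,0],"yaw":0},{"grip":1,"slide":[2.7,-3.0,0],"yaw":0.12},{"grip":1,"slide":[0,0,0],"yaw":0}]'
python3 - <<'E'
from h import *
o=manip.get_obs(); print(o["position"],o["clock"],o["ft_force"])
Rm=R.from_quat(o["ee_rot"]).as_matrix();print(Rm.round(3))
manip_c=cal("wrist")
t=manip.camera("wrist"); cv2.imwrite("pics/w1.png",t)
np.savez("w1.npz",T=manip_c[2]); print(manip_c)
E
```

```text
clock: 1.25
position: [0.3163, -0.3069, 0.3042]
ee_rot: [0.99, 0.142, 0.0, 0.0]
ft_force: [0.9, -0.6, 0.4]
grip_width: -0.003
grasp_force: 0.0
clock: 2.05
position: [0.4393, -0.0488, 0.3044]
ee_rot: [0.997, 0.083, 0.001, -0.0]
ft_force: [0.6, 0.2, -1.6]
grip_width: -0.001
grasp_force: 0.0
[ 0.43933735 -0.04876844  0.30443307] 2.05 [ 0.63241286  0.1674148  -1.58984513]
[[ 0.986  0.166  0.002]
 [ 0.166 -0.986  0.001]
 [ 0.002 -0.001 -1.   ]]
({'vfov': 66.17197536652418, 'cx': 256.72457495277604, 'cy': 188.4829534754446, 'k1': -0.00209049717456434, 'camera_from_world': array([[ 1.65489945e-01, -9.86211278e-01, -6.27709809e-04,
        -1.19461926e-01],
       [-9.35876582e-01, -1.57244274e-01,  3.15292343e-01,
         3.62508201e-01],
       [-3.11043568e-01, -5.15902535e-02, -9.48994386e-01,
         5.15560395e-01],
       [ 0.00000000e+00,  0.00000000e+00,  0.00000000e+00,
         1.00000000e+00]])}, np.float64(294.6849137863424), array([[ 1.65489945e-01, -9.86211278e-01, -6.27709809e-04,
        -1.19461926e-01],
       [-9.35876582e-01, -1.57244274e-01,  3.15292343e-01,
         3.62508201e-01],
       [-3.11043568e-01, -5.15902535e-02, -9.48994386e-01,
         5.15560395e-01],
       [ 0.00000000e+00,  0.00000000e+00,  0.00000000e+00,
         1.00000000e+00]]))
```

View pics/w1.png

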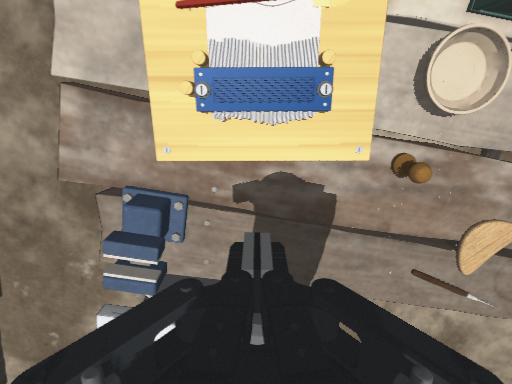

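The wrist view shows the bar between (194,67) and (333,112), with the leaves standing out in front of it to row ~125. The shut fingertips are at about (258,235). Next I'll measure the front face in the board frame.

Run:
```python
from h import *
t=cv2.imread("pics/w1.png"); hsv=cv2.cvtColor(t,cv2.COLOR_BGR2HSV)
b=cv2.inRange(hsv,(105,110,40),(125,255,255)); b[:60]=0;b[130:]=0;b[:,:180]=0;b[:,345:]=0
b=cv2.morphologyEx(b,cv2.MORPH_OPEN,np.ones((3,3)))
P=np.array([ray("wrist",(x,y),0.032)[:2] for y,x in zip(*np.nonzero(b))]).astype(np.float32)
r=cv2.minAreaRect(P); print("bar",r)
m=cv2.inRange(hsv,(12,80,120),(30,255,255)); m[165:]=0
m=cv2.morphologyEx(m,cv2.MORPH_OPEN,np.ones((3,3)))
for c in [(157,161),(370,160)]: print("front corner",ray("wrist",c,0.01).round(4))
# board front corners expected from top fit
for c in [(200,57),(328,57)]: print("peg top",ray("wrist",c,0.036).round(4))
o=manip.get_obs();p=o["position"];Rm=R.from_quat(o["ee_rot"]).as_matrix()
print("tip px",proj("wrist",p+Rm@[0,0,.073]),[proj("wrist",p+Rm@[a,c,.073]).round(0) for a in(.011,-.011) for c in(.0145,-.0145)])
g=cv2.resize(t[225:285,200:320],None,fx=5,fy=5,interpolation=cv2.INTER_CUBIC)
g2=cv2.resize(t[50:140,180:350],None,fx=4,fy=4,interpolation=cv2.INTER_CUBIC)[:300]
g2=cv2.resize(t[60:135,190:340],None,fx=4,fy=4,interpolation=cv2.INTER_CUBIC)
cv2.imwrite("pics/w1c.png",np.vstack([g[:260],g2]))
```

```text
bar ((0.5211172699928284, -0.043752528727054596), (0.04487801343202591, 0.14974534511566162), 9.727396011352539)
front corner [0.4136 0.0734 0.01  ]
front corner [ 0.4603 -0.1918  0.01  ]
peg top [0.5413 0.0279 0.036 ]
peg top [ 0.564  -0.1051  0.036 ]
tip px [258.84765483 246.52812756] [array([286., 228.]), array([232., 228.]), array([285., 264.]), array([233., 264.])]
```

View pics/w1c.png

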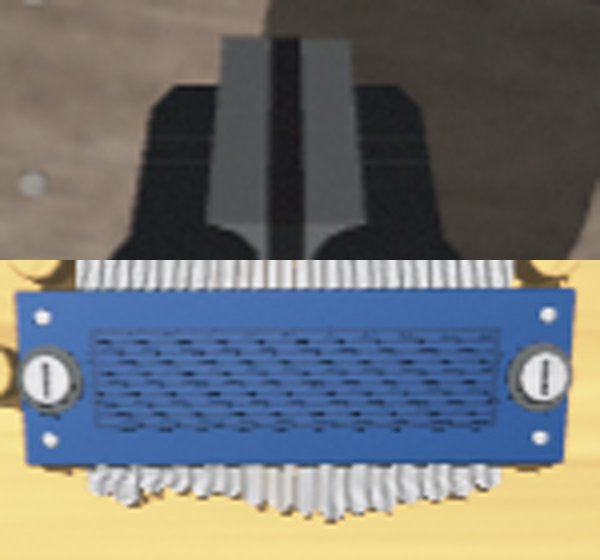

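```bash
python3 -m jog '[{"grip":1,"slide":[0,1.0,3.6],"yaw":0},{"grip":1,"slide":[0,1.0,3.6],"yaw":0},{"grip":1,"slide":[0,1.0,3.6],"yaw":0},{"grip":1,"slide":[0,1.0,3.6],"yaw":0},{"grip":1,"slide":[0,1.1,3.6],"yaw":0},{"grip":1,"slide":[0,1.1,3.6],"yaw":0},{"grip":1,"slide":[0,0,0],"yaw":0},{"grip":1,"slide":[0,0,0],"yaw":0}]'
python3 - <<'E'
from h import *
o=manip.get_obs(); print(o["position"],o["clock"],o["ft_force"])
t=manip.camera("wrist"); cv2.imwrite("pics/w2.png",t)
E
```

```text
clock: 2.9
position: [0.4475, -0.1159, 0.0874]
ee_rot: [0.997, 0.083, -0.001, -0.0]
ft_force: [-0.3, 0.3, -0.1]
grip_width: -0.001
grasp_force: 0.0
[ 0.44746843 -0.11594815  0.08736546] 2.9 [-0.2707164   0.26308227 -0.08846974]
```

View pics/w2.png

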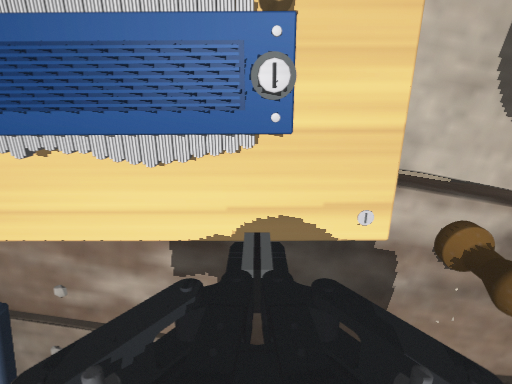

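The tip is opposite the right end of the row, about 3 mm outside leaf01 (tip column 258, leaf column ~251). I'll shift 5 mm left and advance.

```bash
python3 -m jog '[{"grip":1,"slide":[1.5,-0.5,0],"yaw":0},{"grip":1,"slide":[1.5,0,0],"yaw":0},{"grip":1,"slide":[0.8,0,0],"yaw":0},{"grip":1,"slide":[0.3,0,0],"yaw":0},{"grip":1,"slide":[0.2,0,0],"yaw":0},{"grip":1,"slide":[0.2,0,0],"yaw":0},{"grip":1,"slide":[0,0,0],"yaw":0},{"grip":1,"slide":[0,0,0],"yaw":0}]'; python3 -m jog '[{"grip":1,"slide":[0.2,0,0],"yaw":0},{"grip":1,"slide":[0.2,0,0],"yaw":0},{"grip":1,"slide":[0,0,0],"yaw":0}]'
```

```text
clock: 3.75
position: [0.4914, -0.1028, 0.0879]
ee_rot: [0.997, 0.083, -0.0, 0.0]
ft_force: [0.9, -0.4, -0.2]
grip_width: 0.004
grasp_force: 0.0
clock: 4.05
position: [0.4958, -0.102, 0.0879]
ee_rot: [0.997, 0.083, 0.0, 0.0]
ft_force: [-0.6, 0.4, -0.4]
grip_width: 0.004
grasp_force: 0.1
```

```bash
python3 -m jog '[{"grip":1,"slide":[0.1,0,0],"yaw":0},{"grip":1,"slide":[0.1,0,0],"yaw":0},{"grip":1,"slide":[0,0,0],"yaw":0}]'; python3 -m jog '[{"grip":1,"slide":[0.1,0,0],"yaw":0},{"grip":1,"slide":[0.1,0,0],"yaw":0},{"grip":1,"slide":[0,0,0],"yaw":0}]'
python3 - <<'E'
from h import *
t=manip.camera("wrist"); cv2.imwrite("pics/w3.png",t[0:300,100:420])
E
```

```text
clock: 4.35
position: [0.4977, -0.1017, 0.0879]
ee_rot: [0.997, 0.083, 0.0, 0.0]
ft_force: [-0.5, -1.1, -0.1]
grip_width: -0.001
grasp_force: 0.2
clock: 4.65
position: [0.4991, -0.1015, 0.0878]
ee_rot: [0.997, 0.083, -0.001, 0.0]
ft_force: [-4.8, -0.6, 3.3]
grip_width: 0.0
grasp_force: 2.5
```

View pics/w3.png

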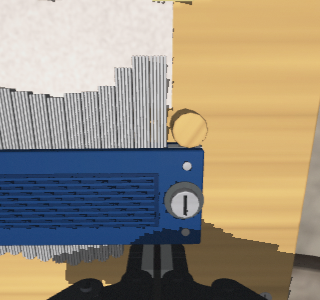

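The finger is against the bar's face at about 5 N, and the right-hand leaves show well out at the rear. One more millimetre to feel whether the bar is seated on the pegs.

```bash
python3 -m jog '[{"grip":1,"slide":[0.1,0,0],"yaw":0},{"grip":1,"slide":[0,0,0],"yaw":0}]'; python3 -m jog '[{"grip":1,"slide":[-2.0,0,0],"yaw":0},{"grip":1,"slide":[0,-1.2,0],"yaw":0},{"grip":1,"slide":[1.5,0,0],"yaw":0},{"grip":1,"slide":[0.3,0,0],"yaw":0},{"grip":1,"slide":[0.2,0,0],"yaw":0},{"grip":1,"slide":[0.1,0,0],"yaw":0},{"grip":1,"slide":[0,0,0],"yaw":0}]'
```

```text
clock: 4.9
position: [0.5002, -0.1015, 0.0878]
ee_rot: [0.997, 0.083, -0.0, 0.0]
ft_force: [-4.7, -1.2, 3.4]
grip_width: -0.002
grasp_force: 2.4
clock: 5.6
position: [0.4981, -0.0888, 0.0875]
ee_rot: [0.997, 0.083, -0.002, -0.0]
ft_force: [-9.9, 0.3, 6.1]
grip_width: 0.002
grasp_force: 4.9
```

```bash
python3 -m jog '[{"grip":1,"slide":[-2.0,0,0],"yaw":0},{"grip":1,"slide":[0,-1.2,0],"yaw":0},{"grip":1,"slide":[1.5,0,0],"yaw":0},{"grip":1,"slide":[0.3,0,0],"yaw":0},{"grip":1,"slide":[0.15,0,0],"yaw":0},{"grip":1,"slide":[0.05,0,0],"yaw":0},{"grip":1,"slide":[0,0,0],"yaw":0}]'
```

```text
clock: 6.3
position: [0.496, -0.0767, 0.0874]
ee_rot: [0.997, 0.083, -0.002, -0.0]
ft_force: [-10.6, 2.6, 6.3]
grip_width: 0.002
grasp_force: 4.8
```

```bash
python3 -m jog '[{"grip":1,"slide":[-2.0,0,0],"yaw":0},{"grip":1,"slide":[0,-1.2,0],"yaw":0},{"grip":1,"slide":[1.5,0,0],"yaw":0},{"grip":1,"slide":[0.3,0,0],"yaw":0},{"grip":1,"slide":[0.15,0,0],"yaw":0},{"grip":1,"slide":[0.05,0,0],"yaw":0},{"grip":1,"slide":[0,0,0],"yaw":0}]'
```

```text
clock: 7.0
position: [0.494, -0.0648, 0.0874]
ee_rot: [0.997, 0.083, -0.002, -0.0]
ft_force: [-12.0, 0.6, 7.7]
grip_width: -0.0
grasp_force: 5.1
```

```bash
python3 -m jog '[{"grip":1,"slide":[-2.0,0,0],"yaw":0},{"grip":1,"slide":[0,-1.2,0],"yaw":0},{"grip":1,"slide":[1.5,0,0],"yaw":0},{"grip":1,"slide":[0.3,0,0],"yaw":0},{"grip":1,"slide":[0.15,0,0],"yaw":0},{"grip":1,"slide":[0.03,0,0],"yaw":0},{"grip":1,"slide":[0,0,0],"yaw":0}]'
```

```text
clock: 7.7
position: [0.4922, -0.053, 0.0875]
ee_rot: [0.997, 0.083, -0.002, -0.0]
ft_force: [-8.3, 1.0, 5.6]
grip_width: -0.0
grasp_force: 3.9
```

```bash
python3 -m jog '[{"grip":1,"slide":[-2.0,0,0],"yaw":0},{"grip":1,"slide":[0,-1.2,0],"yaw":0},{"grip":1,"slide":[1.5,0,0],"yaw":0},{"grip":1,"slide":[0.3,0,0],"yaw":0},{"grip":1,"slide":[0.15,0,0],"yaw":0},{"grip":1,"slide":[0.04,0,0],"yaw":0},{"grip":1,"slide":[0,0,0],"yaw":0}]'
```

```text
clock: 8.4
position: [0.4904, -0.0412, 0.0876]
ee_rot: [0.997, 0.083, -0.001, -0.0]
ft_force: [-6.8, 1.6, 4.3]
grip_width: 0.003
grasp_force: 3.2
```

```bash
python3 -m jog '[{"grip":1,"slide":[-2.0,0,0],"yaw":0},{"grip":1,"slide":[0,-1.2,0],"yaw":0},{"grip":1,"slide":[1.5,0,0],"yaw":0},{"grip":1,"slide":[0.3,0,0],"yaw":0},{"grip":1,"slide":[0.15,0,0],"yaw":0},{"grip":1,"slide":[0.04,0,0],"yaw":0},{"grip":1,"slide":[0,0,0],"yaw":0}]'
```

```text
clock: 9.1
position: [0.4884, -0.0296, 0.0876]
ee_rot: [0.997, 0.083, -0.001, -0.0]
ft_force: [-5.3, 0.8, 3.9]
grip_width: 0.002
grasp_force: 2.4
```

```bash
python3 -m jog '[{"grip":1,"slide":[-2.0,0,0],"yaw":0},{"grip":1,"slide":[0,-1.2,0],"yaw":0},{"grip":1,"slide":[1.5,0,0],"yaw":0},{"grip":1,"slide":[0.3,0,0],"yaw":0},{"grip":1,"slide":[0.17,0,0],"yaw":0},{"grip":1,"slide":[0.04,0,0],"yaw":0},{"grip":1,"slide":[0,0,0],"yaw":0}]'
```

```text
clock: 9.8
position: [0.4864, -0.0179, 0.0875]
ee_rot: [0.997, 0.083, -0.001, -0.0]
ft_force: [-4.9, 1.2, 3.1]
grip_width: 0.001
grasp_force: 2.3
```

```bash
python3 -m jog '[{"grip":1,"slide":[-2.0,0,0],"yaw":0},{"grip":1,"slide":[0,-1.2,0],"yaw":0},{"grip":1,"slide":[1.5,0,0],"yaw":0},{"grip":1,"slide":[0.3,0,0],"yaw":0},{"grip":1,"slide":[0.17,0,0],"yaw":0},{"grip":1,"slide":[0.04,0,0],"yaw":0},{"grip":1,"slide":[0,0,0],"yaw":0}]'
```

```text
clock: 10.5
position: [0.4844, -0.0061, 0.0876]
ee_rot: [0.997, 0.083, -0.001, -0.0]
ft_force: [-5.8, 1.5, 3.2]
grip_width: 0.001
grasp_force: 2.6
```

```bash
python3 -m jog '[{"grip":1,"slide":[-2.0,0,0],"yaw":0},{"grip":1,"slide":[0,-1.2,0],"yaw":0},{"grip":1,"slide":[1.5,0,0],"yaw":0},{"grip":1,"slide":[0.3,0,0],"yaw":0},{"grip":1,"slide":[0.17,0,0],"yaw":0},{"grip":1,"slide":[0.04,0,0],"yaw":0},{"grip":1,"slide":[0,0,0],"yaw":0}]'
```

```text
clock: 11.2
position: [0.4824, 0.0057, 0.0875]
ee_rot: [0.997, 0.083, -0.001, -0.0]
ft_force: [-4.5, 1.6, 4.4]
grip_width: 0.003
grasp_force: 2.7
```

```bash
python3 -m jog '[{"grip":1,"slide":[-1.0,0,0],"yaw":0},{"grip":1,"slide":[0,-0.4,0],"yaw":0},{"grip":1,"slide":[0.8,0,0],"yaw":0},{"grip":1,"slide":[0.17,0,0],"yaw":0},{"grip":1,"slide":[0.04,0,0],"yaw":0},{"grip":1,"slide":[0,0,0],"yaw":0}]'
python3 -m jog '[{"grip":1,"slide":[-2.0,0,0],"yaw":0},{"grip":1,"slide":[-2.0,2,-1],"yaw":0},{"grip":1,"slide":[0,2,-3],"yaw":0},{"grip":1,"slide":[0,2,-3],"yaw":0},{"grip":1,"slide":[0,0,0],"yaw":0},{"grip":1,"slide":[0,0,0],"yaw":0}]'
python3 - <<'E'
from h import *
o=manip.get_obs(); print(o["position"],o["clock"])
t=manip.camera("wrist")
cv2.imwrite("pics/w4.png",cv2.resize(t[20:220,90:430],(800,471),interpolation=cv2.INTER_CUBIC))
E
```

```text
clock: 11.8
position: [0.482, 0.0094, 0.0876]
ee_rot: [0.997, 0.083, -0.002, 0.0]
ft_force: [-10.6, 0.4, 7.2]
grip_width: -0.004
grasp_force: 4.9
clock: 12.4
position: [0.4544, -0.0567, 0.1585]
ee_rot: [0.997, 0.083, 0.001, 0.0]
ft_force: [-0.9, 1.3, -0.2]
grip_width: -0.002
grasp_force: 0.0
[ 0.45436449 -0.05666671  0.15846456] 12.4
```

View pics/w4.png

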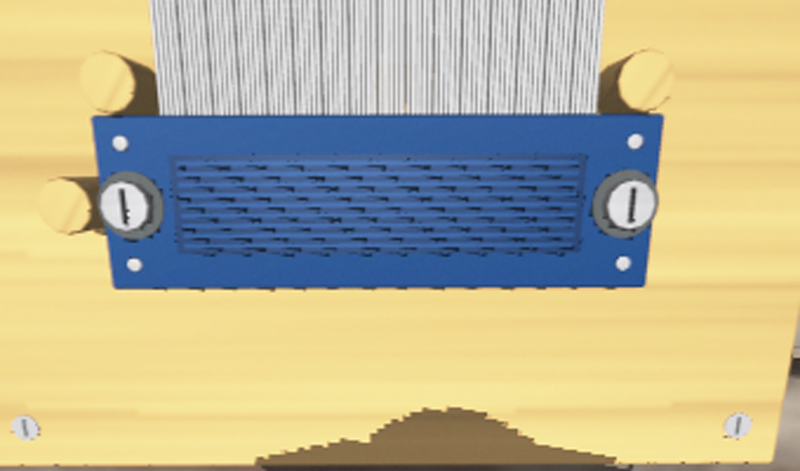

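No leaf shows in front of the bar (bar edge row ~288), but the overhang could hide about 3 mm. I'll back off so the camera sees the front face.

```bash
python3 -m jog '[{"grip":1,"slide":[-3,0,-1],"yaw":0},{"grip":1,"slide":[-4,0,-1],"yaw":0},{"grip":1,"slide":[-2,0,0],"yaw":0},{"grip":1,"slide":[0,0,0],"yaw":0},{"grip":1,"slide":[0,0,0],"yaw":0}]'
python3 - <<'E'
from h import *
t=manip.camera("wrist")
cv2.imwrite("pics/w5.png",cv2.resize(t[0:130,120:400],(800,371),interpolation=cv2.INTER_CUBIC))
E
```

```text
clock: 12.95
position: [0.3649, -0.0708, 0.1775]
ee_rot: [0.997, 0.083, -0.0, 0.0]
ft_force: [-0.2, -0.5, 0.7]
grip_width: -0.001
grasp_force: 0.0
```

View pics/w5.png

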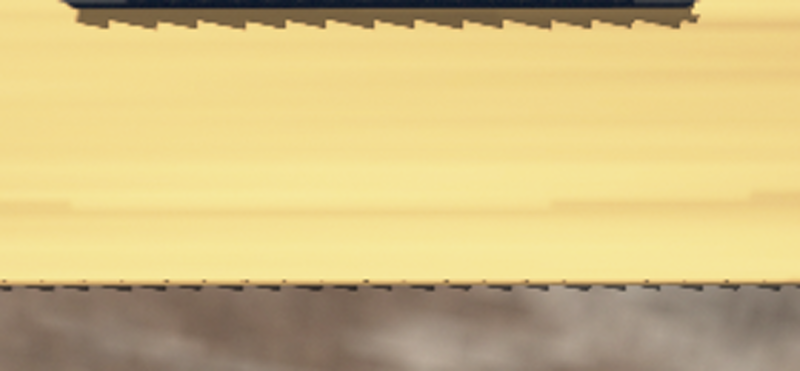

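The camera is now too far back: only the bar's lower front edge shows, at row ~8, with a straight shadow. I'll go forward 4 cm.

```bash
python3 -m jog '[{"grip":1,"slide":[4,0,0],"yaw":0},{"grip":1,"slide":[0,0,0],"yaw":0},{"grip":1,"slide":[0,0,0],"yaw":0}]'
python3 - <<'E'
from h import *
t=manip.camera("wrist")
cv2.imwrite("pics/w6.png",cv2.resize(t[0:150,120:400],(800,429),interpolation=cv2.INTER_CUBIC))
E
```

```text
clock: 13.3
position: [0.4051, -0.0636, 0.1772]
ee_rot: [0.996, 0.084, -0.0, -0.001]
ft_force: [0.3, 1.0, 0.5]
grip_width: 0.004
grasp_force: 0.0
```

View pics/w6.png

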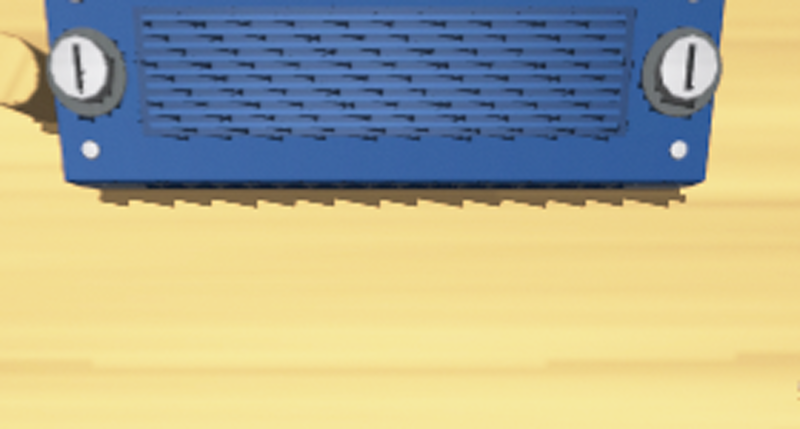

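The front face is visible (rows ~182–190) and no leaf stands out of it. The gauge is flat against its pegs and nothing is touching it, so I'm handing in.

```bash
python3 -c "
from workcell import manip
print(manip.hand_in())"
```

```text
the job is handed in; nothing more can be done
None
```

I pushed all 16 leaves back and handed the job in at about 13 s; the last picture shows none standing out, the gauge still flat against its pegs, and readings between presses peaked at about 14 N (no verdict came back).

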